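Brush out the sample jar, index the carousel three clicks and hold

TASK

On the tea-shop counter, take the long brush from its stand and brush out the open glass jar on the sample carousel with two full up-and-down strokes (down to the jar's floor and well up, twice), then stand the brush back upright in its stand. Then take the red lever post and turn the carousel anticlockwise (seen from above) until you have felt exactly three ratchet clicks, no more: it cannot be turned back. Finish while still holding the red post there, and leave the other goods on the counter alone.

Things in the scene. Friction and masses are not known exactly. Their poses are not given: they have to be found in the camera images.
- brush: The long brush, loose, 70 g: white and green round bristle head at the bottom (40 mm diameter, 66 mm high, flat underside, hard), thin steel stem (8 mm diameter, 66 to 102 mm up), pale wooden handle (18 mm diameter, from 102 to 185 mm up). Origin: centre of the flat underside; z runs up the brush to the handle's end. It starts standing upright in its stand; grip the handle about 145 mm up.
- brush_stand: White ceramic cup fixed to the counter on a 92 mm disc foot, 55 mm high, 56 mm inner diameter, 64 mm outer. Origin: centre of its underside, on the counter. It may stand left or right of the carousel.
- stand_floor (a point): Centre of the inner floor of the brush stand, on which the brush stands, 8 mm above the counter; the cup's rim is 47 mm above it.
- carousel_base: Fixed grey base of the carousel. Origin: on the carousel's vertical turning axis, at counter height; z up. Its x axis points from the axis to the spring pawl, at the side away from the robot. Above it turns a round wooden deck (220 mm diameter, top 32 mm above the counter, brass teeth on its rim) carrying the open jar, two closed jars (52 mm diameter, tops 96 mm above the counter) and the lever.
- jar_floor (a point): Centre of the inner floor of the open glass jar, which is fixed on the deck and turns with it: 58 mm from the turning axis, 37 mm above the counter. Jar inner diameter 66 mm, outer 74 mm; rim 80 mm above this point.
- lever_post: Red upright round post at the end of the steel lever arm: 20 mm diameter, 81 mm tall, top 117 mm above the counter, 142 mm from the turning axis, on the side opposite the open jar (towards the robot). A free-spinning handle, so it may turn in the grip. Origin: centre of its underside, 35 mm above the counter.
- post_grip (a point): Point on the axis of the red post, 92 mm above the counter, 25 mm below its top: where to pinch it from above.
- carousel (a joint): Carousel angle, rad; grows anticlockwise from above (the red post then moves towards -y). Starts at 0 to 0.25, stays where left; about 2 N at the post turns it. Before each click the push at the post rises to about 7 to 9 N, then drops suddenly. Clicks 1 to 4 come at about 0.48, 0.72, 0.96, 1.20 (34 mm of post travel apart). After a click it cannot turn back.
- tea_tin: Loose green-labelled tin, 68 mm diameter, 100 mm high, on the other side of the carousel from the brush stand. Origin: centre of its underside. Leave it alone.
- lidded_jar: Loose closed glass jar with steel cap, 72 mm diameter, 85 mm high, behind the carousel to the left. Origin: centre of its underside. Leave it alone.
- green_box: Loose green box, 60 x 100 x 45 mm, at the right. Origin: centre of its underside. Leave it alone.
There are look-alikes about, which are no part of the job. Leave any brown or yellow look-alike of the brush_stand alone.

How it is judged:
By the outcome, as a careful person would: the job done as asked, in the order asked, and still so for the second after the job is handed in, while the arm keeps its last pose, push and grip.
It also fails if it takes over 72 s, if anything falls off the work surface, if the arm or the gripper's body presses on something with over 40 N, if the wrist force passes 120 N, or if a joint passes its speed limit or range.

ROBOT

A 6-joint arm with a two-finger parallel gripper is mounted at the origin on the work surface. World frame = base frame: x ahead of the robot, y to its left, z up, the work surface at z = 0. Lengths are in m, angles in rad, forces in N, time in s.
With the tool pointing down it reaches from about 0.275 to 1 m from the base axis. Payload 8.4 kg.
Tool frame: the origin (TCP) lies on the centre line of the jaws, within the pads' length; the fingertips stand 17 mm ahead of it and the grasp point (between the pads) lies 2 mm behind it (bot.tcp_to_tips is the y of the fingertips in the tool frame, in m); y points along the fingers, z is the direction in which the jaws open and shut, and the axes are right-handed (so a half turn about y gives the same grasp; the last joint's range is limited). The gripper opens to 85 mm and grips with 20 to 120 N. Pads are 22 mm wide; open, the fingers measure 114 mm over their backs; the gripper's body (76 mm by 85 mm) begins 54 mm behind the grasp point. The pads swing forward as they close: fully open they stand 13 mm farther back than shut.
Start: joints at [-1.215, 0.353, 1.633, -0, 1.155, -0.002], TCP at [0.219, -0.585, 0.248] pointing down, gripper open.
Joint ranges: [-2.63, 2.63], [-0.92, 2.1], [0.06, 2.66], [-1.3, 4.44], [0, 2.69], [-3.02, 3.02]. Speed limits (rad/s): [2.22, 2.22, 2.79, 3.14, 3.14, 3.14].

INTERFACE

Orientations are given as a unit quaternion [x, y, z, w].
In Python, from workcell import bot, hand, kinematics, get_obs, vision, hand_in gives the robot as it stands. The module is installed in compiled form; this text tells all that it offers. Calls block until the motion is done:
- bot.reach(position, orientation): joint-space move of the TCP to a pose.
- bot.servo_line(position, ori=None, velocity=0.15): straight line of the TCP; ori=None keeps the orientation; velocity is the mean speed in m/s.
- bot.goto_joints(angles): joint-space move.
- hand.move_gripper(opening, strength=None): finger opening in m; strength is the grip in N (None keeps the last); returns when the fingers have stopped.
- bot.dwell(seconds).
- kinematics.solve_ik(position, orientation): joint angles nearest the present ones, or None.
- get_obs(): the state.
- vision.read_camera(name): name is "scene" or "top" or "wrist"; returns a dict with "frame" (384x512x3 uint8, red, green, blue), "intrinsics" (3x3 intrinsics, pixels), "view" (4x4, takes a point from world to camera coordinates). Camera axes: x right, y down, z forward; pixel columns grow to the right and rows downward; lengths in m; the calibration is good to about 2 mm. The wrist camera is an equidistant fisheye: a pixel r from the principal point sees the ray r / f radians off the axis. A picture is of the moment at which its call begins. There is no depth.
A pose or a line that the arm cannot do raises bot.IKError and nothing moves.
- hand_in(): hands the job in, once; it reports no verdict.
The state is a dict: "time_s": time; "joint_pos": joint angles; "joint_vel": joint speeds; "joint_efforts": joint torques, N m; "position": TCP position; "orientation": TCP orientation; "wrist_force": force on the tool from outside, world axes, zero at the start; "ft_torque": the same for the moment, N m; "gripper_width": finger opening in m.
Only numpy, scipy, OpenCV 4.12 (cv2) and the standard library are available. Lean on these libraries where they do the work, as an engineer would, in place of code of your own. Each camera call takes 0.05 s, during which the arm holds its last target. There are 200 camera calls.

## Working session

There is one attempt and no reset: what is moved stays moved. The work goes in short steps, each a Python script; the robot and the scene stay as the last script left them, time stands still between calls to the robot, and variables do not carry over. Pictures are saved under pics/ and viewed, about 8 in all and at most 12, crops included, and the job is handed in when it is done.

```bash
mkdir -p pics
python3 - <<'E'
from workcell import bot,hand,kinematics,get_obs,vision
import cv2,numpy as np,pickle
o=get_obs();print({k:np.round(v,3) for k,v in o.items()})
d={}
for n in("scene","top"):
    r=vision.read_camera(n);d[n]=r;print(n,r["intrinsics"].tolist(),np.round(r["view"],4).tolist())
    cv2.imwrite(f"pics/{n}0.png",cv2.cvtColor(r["frame"],cv2.COLOR_RGB2BGR))
pickle.dump(d,open("cams.pkl","wb"))
print(bot.tcp_to_tips)
E
```

```text
{'time_s': np.float64(0.0), 'joint_pos': array([-1.215,  0.354,  1.634,  0.   ,  1.155, -0.002]), 'joint_vel': array([-0.001,  0.001, -0.001,  0.   , -0.001,  0.   ]), 'joint_efforts': array([ 4.0000e-03, -6.0525e+01, -3.4207e+01,  0.0000e+00,  9.0000e-03,
       -0.0000e+00]), 'position': array([ 0.219, -0.585,  0.248]), 'orientation': array([-0.126,  0.696, -0.695,  0.126]), 'wrist_force': array([-0.394, -0.576, -0.113]), 'ft_torque': array([ 0.025, -0.085,  0.003]), 'gripper_width': np.float64(0.085)}
scene [[347.8549111246317, 0.0, 254.63854092033833], [0.0, 347.8549111246317, 192.68126334876558], [0.0, 0.0, 1.0]] [[-0.1752, 0.9845, 0.0008, 0.0944], [0.609, 0.109, -0.7857, -0.2293], [-0.7736, -0.1371, -0.6186, 1.5164], [0.0, 0.0, 0.0, 1.0]]
top [[399.2307176586074, 0.0, 256.14158253069814], [0.0, 399.2307176586074, 194.58802059555745], [0.0, 0.0, 1.0]] [[0.0112, -0.9999, -0.0012, 0.0051], [-0.9984, -0.0111, -0.0561, 0.4807], [0.0561, 0.0018, -0.9984, 1.213], [0.0, 0.0, 0.0, 1.0]]
0.017
```

View pics/scene0.png

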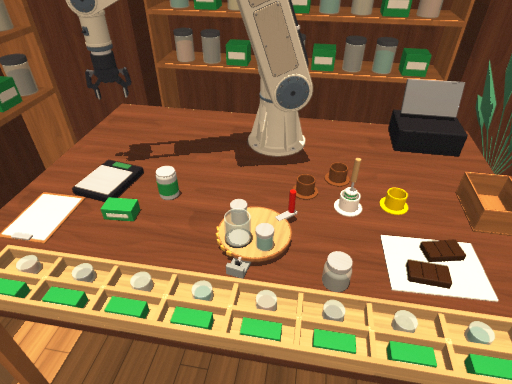

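View pics/top0.png

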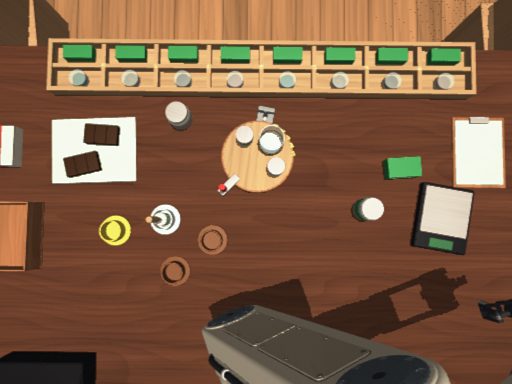

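The stand candidates in the top view are white (165,219), brown (212,240) and (175,270), and yellow (115,230). Only the white one on a disc foot holds the brush, so it's the one meant. I'll confirm it in an enlarged crop.

Run:
```python
import pickle,cv2
d=pickle.load(open("cams.pkl","rb"))
def crop(n,x0,y0,x1,y1,s):
    im=cv2.cvtColor(d[n]["frame"],cv2.COLOR_RGB2BGR)[y0:y1,x0:x1]
    im=cv2.resize(im,None,fx=s,fy=s,interpolation=cv2.INTER_CUBIC)
    for x in range((x0+9)//10*10,x1,10):
        cv2.line(im,((x-x0)*s,0),((x-x0)*s,5 if x%50 else 15),(0,255,255),1)
        if x%20==0: cv2.putText(im,str(x),((x-x0)*s,25),0,.35,(0,255,255),1)
    for y in range((y0+9)//10*10,y1,10):
        cv2.line(im,(0,(y-y0)*s),(5 if y%50 else 15,(y-y0)*s),(0,255,255),1)
        if y%20==0: cv2.putText(im,str(y),(8,(y-y0)*s+4),0,.35,(0,255,255),1)
    cv2.imwrite(f"pics/{n}_c.png",im)
crop("top",140,100,300,240,4);crop("scene",205,150,375,285,4)
```

```text
(no output)
```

View pics/top_c.png

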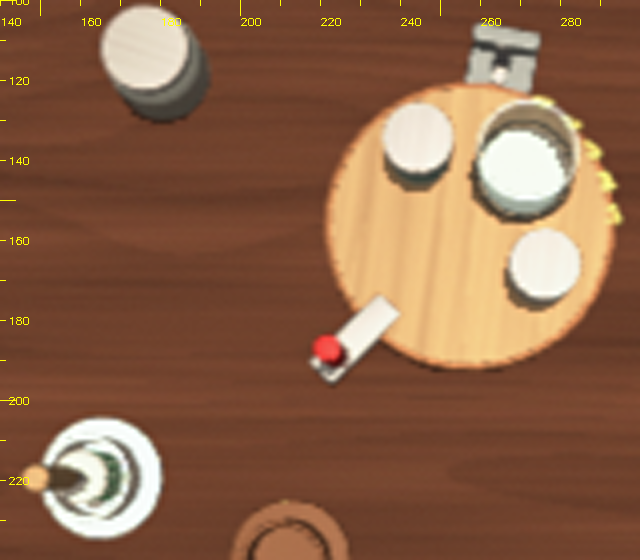

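View pics/scene_c.png

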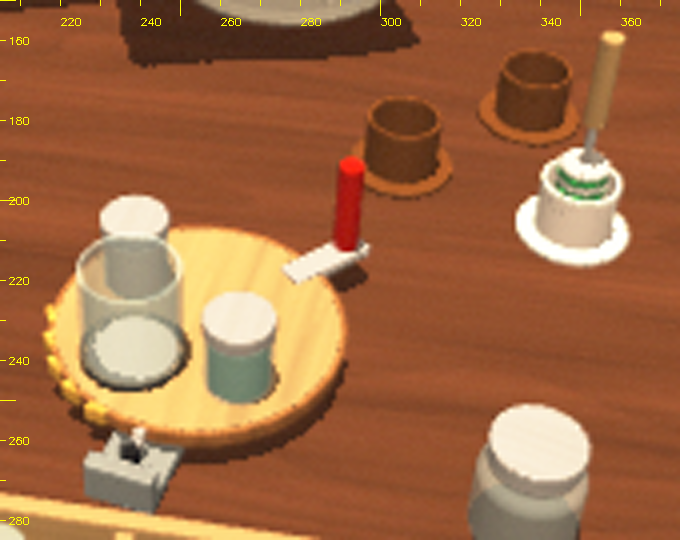

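The crops confirm the white cup with the brush in it. The post top is at top (222,187), the jar floor at top (270,143), and the deck centre at top (257.5,156.5). Next I'll turn these into world positions.

```bash
cat > h.py <<'E'
import numpy as np,pickle
from scipy.spatial.transform import Rotation as R
def ray(cam,px,z):
    V=cam["view"];K=cam["intrinsics"];d=np.linalg.inv(K)@[px[0],px[1],1]
    C=-V[:3,:3].T@V[:3,3];w=V[:3,:3].T@d
    return (C+w*(z-C[2])/w[2])
def down(a):
    """tool y down, tool z (jaw opening axis) along world heading a"""
    z=np.array([np.cos(a),np.sin(a),0]);y=np.array([0,0,-1.]);x=np.cross(y,z)
    return R.from_matrix(np.c_[x,y,z]).as_quat()
E
python3 - <<'E'
from h import *
d=pickle.load(open("cams.pkl","rb"))
t=lambda X,Y:((X+.5)/4-.5+140,(Y+.5)/4-.5+100)
s=lambda X,Y:((X+.5)/4-.5+205,(Y+.5)/4-.5+150)
P={}
for n,c,px,z in [("foot","top",t(101,478),.006),("handle","top",t(36,478),.193),("handle","scene",s(613,38),.193),
 ("cuprim","scene",s(580,185),.055),("axis","top",t(470,226),.032),("posttop","top",t(328,348),.117),("posttop","scene",s(351,165),.117),
 ("jarfl","top",t(521,173),.037),("jarfl","scene",s(135,345),.037),("jarrim","scene",s(130,270),.117),("jarrim","top",t(527,148),.117),("tin","top",(370,209),.1),("lidjar","top",(177,112),.085)]:
    print(n,c,np.round(ray(d[c],px,z),4))
E
```

```text
foot top [0.4022 0.2908 0.006 ]
handle top [0.4032 0.2904 0.193 ]
handle scene [0.4087 0.2905 0.193 ]
cuprim scene [0.4127 0.2891 0.055 ]
axis top [0.5968 0.0088 0.032 ]
posttop top [0.4962 0.1077 0.117 ]
posttop scene [0.4993 0.1078 0.117 ]
jarfl top [ 0.637  -0.0295  0.037 ]
jarfl scene [ 0.635  -0.0307  0.037 ]
jarrim scene [ 0.6427 -0.0303  0.117 ]
jarrim top [ 0.6399 -0.0311  0.117 ]
tin top [ 0.4383 -0.3144  0.1   ]
lidjar top [0.7162 0.2447 0.085 ]
```

Run:
```python
from h import *
from workcell import bot,hand,kinematics,get_obs,vision
for deg in (-180,-135,-90,-45,0,45,90,135):
    a=np.radians(deg)
    for p in ([.405,.2907,.151],[.638,-.032,.18],[.638,-.032,.31],[.498,.1077,.09],[.455,-.005,.09]):
        q=kinematics.solve_ik(p,down(a));print(deg,p,None if q is None else np.round(q,2))
```

```text
-180 [0.405, 0.2907, 0.151] [ 0.62  0.28  1.99 -0.    0.87 -2.52]
-180 [0.638, -0.032, 0.18] None
-180 [0.638, -0.032, 0.31] None
-180 [0.498, 0.1077, 0.09] [ 0.21  0.39  2.   -0.    0.74 -2.93]
-180 [0.455, -0.005, 0.09] None
-135 [0.405, 0.2907, 0.151] [ 0.62  0.28  1.99 -0.    0.87  2.98]
-135 [0.638, -0.032, 0.18] [-0.05  0.44  1.66 -0.    1.04  2.3 ]
-135 [0.638, -0.032, 0.31] [-0.05  0.33  1.53 -0.    1.28  2.3 ]
-135 [0.498, 0.1077, 0.09] [ 0.21  0.39  2.   -0.    0.74  2.57]
-135 [0.455, -0.005, 0.09] [-0.01  0.33  2.12 -0.    0.7   2.34]
-90 [0.405, 0.2907, 0.151] [ 0.62  0.28  1.99 -0.    0.87  2.19]
-90 [0.638, -0.032, 0.18] [-0.05  0.44  1.66 -0.    1.04  1.52]
-90 [0.638, -0.032, 0.31] [-0.05  0.33  1.53 -0.    1.28  1.52]
-90 [0.498, 0.1077, 0.09] [ 0.21  0.39  2.   -0.    0.74  1.78]
-90 [0.455, -0.005, 0.09] [-0.01  0.33  2.12 -0.    0.7   1.56]
-45 [0.405, 0.2907, 0.151] [ 0.62  0.28  1.99 -0.    0.87  1.4 ]
-45 [0.638, -0.032, 0.18] [-0.05  0.44  1.66 -0.    1.04  0.73]
-45 [0.638, -0.032, 0.31] [-0.05  0.33  1.53 -0.    1.28  0.73]
-45 [0.498, 0.1077, 0.09] [ 0.21 
[... 658 characters left out ...]

45 [0.455, -0.005, 0.09] [-0.01  0.33  2.12 -0.    0.7  -0.8 ]
90 [0.405, 0.2907, 0.151] [ 0.62  0.28  1.99 -0.    0.87 -0.95]
90 [0.638, -0.032, 0.18] [-0.05  0.44  1.66 -0.    1.04 -1.62]
90 [0.638, -0.032, 0.31] [-0.05  0.33  1.53 -0.    1.28 -1.62]
90 [0.498, 0.1077, 0.09] [ 0.21  0.39  2.   -0.    0.74 -1.36]
90 [0.455, -0.005, 0.09] [-0.01  0.33  2.12 -0.    0.7  -1.59]
135 [0.405, 0.2907, 0.151] [ 0.62  0.28  1.99 -0.    0.87 -1.74]
135 [0.638, -0.032, 0.18] [-0.05  0.44  1.66 -0.    1.04 -2.41]
135 [0.638, -0.032, 0.31] [-0.05  0.33  1.53 -0.    1.28 -2.41]
135 [0.498, 0.1077, 0.09] [ 0.21  0.39  2.   -0.    0.74 -2.15]
135 [0.455, -0.005, 0.09] [-0.01  0.33  2.12 -0.    0.7  -2.37]
```

Heading 0 (jaws along world x) suits everything. I'll grip the brush and lift it.

Run:
```python
from h import *
from workcell import bot,hand,kinematics,get_obs,vision
import cv2
def st(m):
    o=get_obs();print(m,round(float(o["time_s"]),2),np.round(o["position"],4),np.round(o["wrist_force"],2),round(float(o["gripper_width"]),4))
q=down(0)
bot.reach([.405,.2905,.29],q);st("above")
bot.servo_line([.405,.2905,.151],velocity=.12);st("at")
hand.move_gripper(0.0,40);st("grip")
bot.servo_line([.405,.2905,.32],velocity=.12);st("lift")
bot.servo_line([.638,-.032,.32],velocity=.25);st("jar")
ims=[]
for n in("top","scene"):
    f=vision.read_camera(n)["frame"];x0,y0,x1,y1=(200,60,330,220) if n=="top" else (190,80,320,240)
    ims.append(cv2.resize(f[y0:y1,x0:x1],None,fx=3,fy=3,interpolation=cv2.INTER_CUBIC))
cv2.imwrite("pics/overjar.png",cv2.cvtColor(np.hstack(ims),cv2.COLOR_RGB2BGR))
```

```text
above 3.24 [0.4054 0.2901 0.2899] [-0.19 -0.77  0.94] 0.0853
at 4.55 [0.4054 0.2908 0.1516] [-0.29  0.15  0.58] 0.0856
grip 5.17 [0.405  0.2905 0.1511] [-1.1  -0.64  0.76] 0.0167
lift 6.73 [0.4047 0.2903 0.3193] [-0.07 -1.14 -1.55] 0.0169
jar 8.47 [ 0.6375 -0.0311  0.3201] [ 0.68  0.13 -1.31] 0.0169
```

View pics/overjar.png

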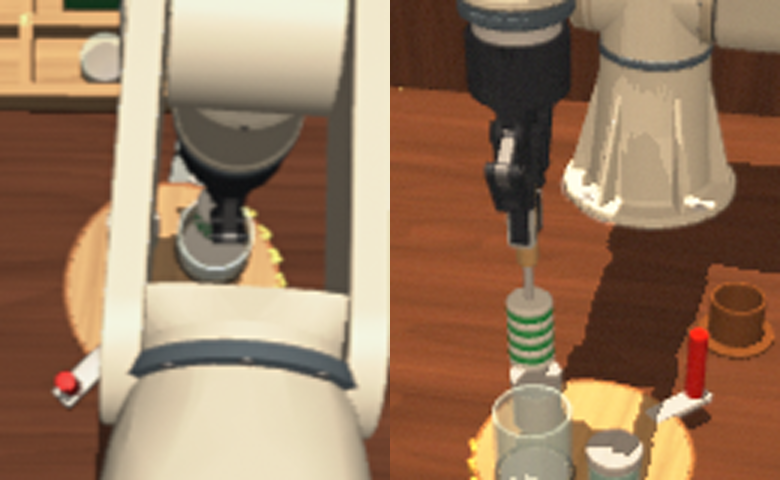

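The brush hangs upright over the jar, with the head bottom at about scene (236.7,199). Next are the force-guarded strokes.

```bash
cat >> h.py <<'E'
def st(m):
    from workcell import get_obs
    o=get_obs();print(m,round(float(o["time_s"]),2),np.round(o["position"],4),np.round(o["wrist_force"],2),round(float(o["gripper_width"]),4));return o
E
python3 - <<'E'
from h import *
from workcell import bot,hand,get_obs
d=pickle.load(open("cams.pkl","rb"))
print("head bottom from scene",ray(d["scene"],(236.7,199.3),.177))
J=[.638,-.032]
f0=get_obs()["wrist_force"]
def downto():
    bot.servo_line([*J,.188],velocity=.12);st("near")
    z=.188
    while z>.174:
        z-=.002;bot.servo_line([*J,z],velocity=.03)
        f=get_obs()["wrist_force"]-f0
        if f[2]>4: break
    bot.dwell(.1);st("floor z=%.3f"%z)
bot.servo_line([*J,.255],velocity=.15)
o=st("rim")
bot.servo_line([*J,.215],velocity=.1);o=st("in")
if np.abs((o["wrist_force"]-f0)).max()>5: raise SystemExit("contact")
downto()
bot.servo_line([*J,.25],velocity=.12);st("up1")
downto()
bot.servo_line([*J,.32],velocity=.15);st("up2")
E
```

```text
head bottom from scene [ 0.63898665 -0.03036488  0.177     ]
rim 9.16 [ 0.6383 -0.0319  0.2556] [0.78 0.33 0.36] 0.0171
in 9.71 [ 0.6383 -0.032   0.2154] [0.53 0.43 0.06] 0.0168
near 10.08 [ 0.6379 -0.032   0.1881] [-0.04  0.16 -0.85] 0.0171
floor z=0.178 11.43 [ 0.6387 -0.032   0.18  ] [-2.66  0.85 13.68] 0.0171
up1 12.18 [ 0.6375 -0.032   0.2491] [ 1.18  0.48 -1.86] 0.0171
near 12.85 [ 0.6382 -0.032   0.1881] [ 0.42 -0.57 -1.56] 0.0167
floor z=0.178 14.2 [ 0.6387 -0.032   0.18  ] [-3.57  0.57 14.42] 0.0172
up2 15.3 [ 0.6374 -0.032   0.3188] [ 0.19  0.26 -0.78] 0.0165
```

Both strokes touched the floor. Now I'll return the brush to the stand.

Run:
```python
from h import *
from workcell import bot,hand,get_obs,vision
import cv2
S=[.405,.2905]
bot.servo_line([*S,.32],velocity=.25);st("above")
f0=get_obs()["wrist_force"]
bot.servo_line([*S,.185],velocity=.15);o=st("in cup")
z=.157;bot.servo_line([*S,z],velocity=.08)
while z>.148:
    z-=.0015;bot.servo_line([*S,z],velocity=.03)
    if (get_obs()["wrist_force"]-f0)[2]>3: break
st("down z=%.4f"%z)
bot.servo_line([*S,.1512],velocity=.03)
hand.move_gripper(.06);st("open");hand.move_gripper(.085)
bot.servo_line([*S,.29],velocity=.12);st("clear")
bot.servo_line([.455,.15,.25],velocity=.25)
ims=[]
for n in("top","scene"):
    f=vision.read_camera(n)["frame"];x0,y0,x1,y1=(130,110,260,250) if n=="top" else (265,140,395,280)
    ims.append(cv2.resize(f[y0:y1,x0:x1],None,fx=3,fy=3,interpolation=cv2.INTER_CUBIC))
cv2.imwrite("pics/back.png",cv2.cvtColor(np.hstack(ims),cv2.COLOR_RGB2BGR))
```

```text
above 17.04 [0.4053 0.2899 0.32  ] [-0.57 -0.15 -0.36] 0.0171
in cup 18.09 [0.4055 0.2907 0.1857] [-0.44 -0.2  -1.57] 0.017
down z=0.1495 19.84 [0.4056 0.2911 0.151 ] [-3.64 -1.72 17.37] 0.017
open 20.57 [0.405  0.2905 0.1511] [ 0.1  -0.31  0.2 ] 0.0603
clear 22.26 [0.4047 0.2903 0.2892] [-0.2   0.18 -0.6 ] 0.0849
```

View pics/back.png

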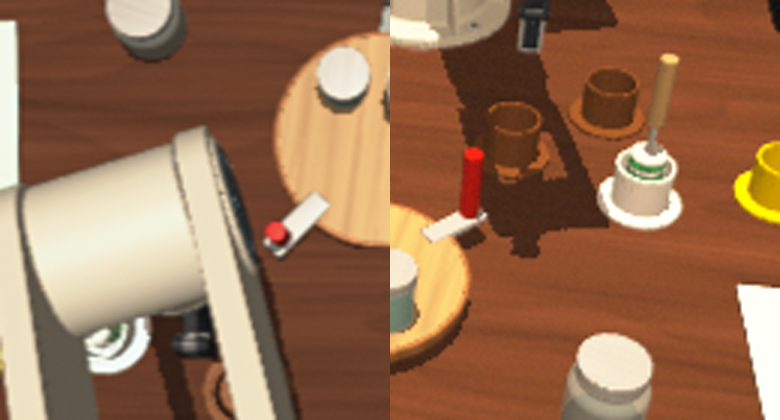

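The brush stands upright in the white cup, and the post is unchanged at about top (222.3,187.7). Next I'll grip it with tangential jaws and turn in small arc steps, watching the tangential force.

```bash
cat > turn.py <<'E'
from h import *
from workcell import bot,hand,get_obs,vision
A=np.array([.598,.008]);Z=.090
def force(n=4):
    F=[]
    for _ in range(n): bot.dwell(.02);F.append(get_obs()["wrist_force"])
    return np.mean(F,0)
def arc(S,th_end,step=.015,stop_drop=None):
    """S: dict phi (world post angle), r, f0, log; stops when tangential resistance falls suddenly"""
    peak=0
    while S["phi"]<th_end:
        S["phi"]+=step;p=S["phi"]
        rad=np.array([np.cos(p),np.sin(p)]);tan=np.array([-rad[1],rad[0]])
        bot.servo_line([*(A+S["r"]*rad),Z],down(p-np.pi/2),velocity=.04)
        F=force(3)-S["f0"];ft=-F[:2]@tan;fr=F[:2]@rad
        S["r"]+=float(np.clip(.00008*fr,-.0006,.0006))
        x=get_obs()["position"][:2]-A
        a=np.arctan2(x[1],x[0])%(2*np.pi)
        S["log"].append((p,a,ft,fr));print("%.3f act %.3f ft %.1f fr %.1f fz %.1f r %.4f"%(p,a,ft,fr,F[2],S["r"]))
        peak=max(peak,ft)
        if abs(fr)>20 or ft>16: print("FORCE STOP");break
        if stop_drop and peak>5.5 and ft<peak-stop_drop: print("CLICK?",peak);break
    pickle.dump(S,open("S.pkl","wb"));return S
E
python3 - <<'E'
from turn import *
P=np.array([.4975,.1077]);d=P-A;phi=np.arctan2(d[1],d[0]);r=np.hypot(*d);print(phi,r)
bot.servo_line([*P,.22],down(phi-np.pi/2),velocity=.2);st("above")
bot.servo_line([*P,.09],velocity=.12);st("at")
f0=force();hand.move_gripper(0.,40);st("grip");print("df",force()-f0)
arc(dict(phi=phi,r=r,f0=f0,log=[]),phi+.5,stop_drop=3)
st("end")
E
```

```text
2.3601904729190912 0.1415639078296442
above 24.07 [0.4974 0.1083 0.2202] [-1.29  0.28  0.53] 0.0851
at 25.3 [0.498  0.1078 0.0906] [ 0.54  0.2  -0.26] 0.0849
grip 25.98 [0.4975 0.1077 0.0902] [-1.14  1.16  3.77] 0.0189
df [-0.93638673 -0.13486932  4.29840339]
2.375 act 2.374 ft 0.5 fr 1.2 fz 5.4 r 0.1417
2.390 act 2.390 ft 0.2 fr 1.0 fz 5.5 r 0.1417
2.405 act 2.405 ft 0.5 fr 0.6 fz 5.8 r 0.1418
2.420 act 2.421 ft 0.7 fr 0.1 fz 5.5 r 0.1418
2.435 act 2.436 ft 0.3 fr -0.5 fz 6.0 r 0.1418
2.450 act 2.452 ft 0.6 fr -0.0 fz 5.8 r 0.1418
2.465 act 2.467 ft 0.5 fr -0.1 fz 6.0 r 0.1418
2.480 act 2.482 ft 0.1 fr -0.2 fz 6.3 r 0.1417
2.495 act 2.498 ft 0.3 fr -0.2 fz 6.0 r 0.1417
2.510 act 2.513 ft 0.5 fr -0.6 fz 6.3 r 0.1417
2.525 act 2.528 ft 0.2 fr -0.2 fz 7.2 r 0.1417
2.540 act 2.543 ft 0.2 fr -0.7 fz 6.7 r 0.1416
2.555 act 2.558 ft 0.6 fr -0.1 fz 6.5 r 0.1416
2.570 act 2.573 ft 0.2 fr -0.3 fz 6.9 r 0.1416
2.585 act 2.588 ft 0.0 fr -0.3 fz 7.2 r 0.1415
2.600 act 2.603 ft 0.1 fr -0.1 fz 7.4 r 0.1415
2.615 act 2.616 ft 2.2 fr 0.3 fz 6.1 r 0.1416
2.630 act 2.629 ft 3.9 fr 1.1 fz 4.8 r 0.1416
2.645 act 2.644 ft 5.8 fr 0.1 fz 5.8 r 0.1417
2.660 act 2.659 ft 4.4 fr 0.1 fz 5.2 r 0.1417
2.675 act 2.673 ft 5.4 fr 0.3 fz 5.1 r 0.1417
2.690 act 2.687 ft 6.5 fr -0.1 fz 5.2 r 0.1417
2.705 act 2.703 ft 5.7 fr 0.5 fz 4.4 r 0.1417
2.720 act 2.717 ft 7.1 fr -0.4 fz 4.5 r 0.1417
2.735 act 2.731 ft 7.5 fr 0.3 fz 4.8 r 0.1417
2.750 act 2.751 ft 3.7 fr -1.0 fz 6.1 r 0.1416
CLICK? 7.509838751874439
end 33.84 [0.4672 0.0619 0.0901] [2.2  2.71 6.07] 0.0191
```

The first click was near 2.74 (7.5 N, then a drop), so the next are due near 2.98 and 3.22. I'll go on through click 2 and stop before click 3.

Run:
```python
from turn import *
arc(pickle.load(open("S.pkl","rb")),3.03)
st("end")
```

```text
2.765 act 2.776 ft -8.0 fr -4.1 fz 9.1 r 0.1413
2.780 act 2.792 ft -8.0 fr -2.9 fz 10.7 r 0.1411
2.795 act 2.801 ft -1.6 fr 0.2 fz 9.5 r 0.1411
2.810 act 2.815 ft -0.6 fr 0.3 fz 9.3 r 0.1411
2.825 act 2.829 ft -0.1 fr 0.6 fz 8.3 r 0.1412
2.840 act 2.844 ft -0.3 fr 0.3 fz 8.4 r 0.1412
2.855 act 2.856 ft 3.5 fr 0.3 fz 7.4 r 0.1412
2.870 act 2.872 ft 3.0 fr -0.3 fz 8.2 r 0.1412
2.885 act 2.886 ft 2.9 fr 0.0 fz 7.4 r 0.1412
2.900 act 2.900 ft 4.6 fr 0.5 fz 7.1 r 0.1412
2.915 act 2.914 ft 5.5 fr 0.4 fz 6.5 r 0.1413
2.930 act 2.929 ft 5.8 fr -0.1 fz 6.5 r 0.1412
2.945 act 2.945 ft 5.1 fr -0.3 fz 6.8 r 0.1412
2.960 act 2.959 ft 6.1 fr 0.3 fz 6.9 r 0.1412
2.975 act 2.975 ft 3.9 fr -0.9 fz 7.0 r 0.1412
2.990 act 2.994 ft -0.3 fr -1.1 fz 7.2 r 0.1411
3.005 act 3.015 ft -7.8 fr -1.8 fz 8.7 r 0.1409
3.020 act 3.030 ft -7.7 fr -1.5 fz 8.6 r 0.1408
3.035 act 3.040 ft -1.9 fr 0.0 fz 8.5 r 0.1408
end 39.54 [0.4576 0.0223 0.0901] [-0.1  -2.49  8.3 ] 0.0191
```

Click 2 came at about 2.98 with the same signature: a rise, a drop, then the pawl pulling forward. I'll run on through click 3 and stop at about 3.28, before the next rise near 3.33.

Run:
```python
from turn import *
import cv2
arc(pickle.load(open("S.pkl","rb")),3.27)
bot.dwell(.3);st("end")
ims=[]
for n in("top","scene"):
    f=vision.read_camera(n)["frame"];x0,y0,x1,y1=(140,95,310,265) if n=="top" else (205,130,375,300)
    ims.append(cv2.resize(f[y0:y1,x0:x1],None,fx=2.3,fy=2.3,interpolation=cv2.INTER_CUBIC))
cv2.imwrite("pics/final.png",cv2.cvtColor(np.hstack(ims),cv2.COLOR_RGB2BGR))
```

```text
3.050 act 3.054 ft -0.4 fr -0.2 fz 8.6 r 0.1408
3.065 act 3.069 ft -0.4 fr -0.1 fz 8.1 r 0.1408
3.080 act 3.084 ft 0.4 fr -0.4 fz 7.9 r 0.1408
3.095 act 3.095 ft 3.8 fr -0.3 fz 7.7 r 0.1407
3.110 act 3.110 ft 3.6 fr 0.1 fz 8.1 r 0.1408
3.125 act 3.125 ft 4.8 fr -0.3 fz 8.0 r 0.1407
3.140 act 3.140 ft 3.6 fr -0.6 fz 8.2 r 0.1407
3.155 act 3.155 ft 4.3 fr 0.1 fz 8.3 r 0.1407
3.170 act 3.170 ft 4.7 fr -0.8 fz 8.3 r 0.1406
3.185 act 3.183 ft 6.1 fr -0.8 fz 8.4 r 0.1406
3.200 act 3.197 ft 7.3 fr -0.3 fz 9.1 r 0.1405
3.215 act 3.216 ft 2.0 fr -0.5 fz 8.5 r 0.1405
3.230 act 3.232 ft 2.0 fr -0.4 fz 8.0 r 0.1405
3.245 act 3.253 ft -7.3 fr -0.3 fz 7.9 r 0.1404
3.260 act 3.269 ft -7.0 fr 0.3 fz 7.9 r 0.1405
3.275 act 3.279 ft -1.3 fr -0.5 fz 7.7 r 0.1404
end 44.64 [ 0.4586 -0.0113  0.0901] [-0.19 -1.25  7.86] 0.0192
```

View pics/final.png

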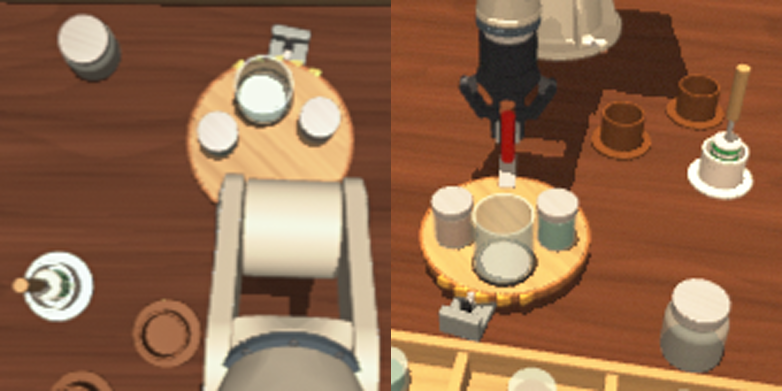

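The picture shows the post between the pads at about (507,140), the brush upright in the stand at about (737,120), and the lidded jar and cups where they were. The force trace has three full click signatures, so I'm handing in.

```bash
python3 -c "
from workcell import hand_in
hand_in()"
```

```text
the job is handed in; nothing more can be done
```

The job is done and handed in at about 45 s of the 72 s allowed.

- **Brushing:** The brush went down to the jar's floor twice, each time with 14–15 N of contact. It rose about 70 mm after the first stroke and came right out after the second.
- **Brush return:** I put the brush back in the white stand. Both later pictures show it standing upright.
- **Carousel:** I gripped the red post and turned the carousel anticlockwise through three clicks, at post angles of about 2.75, 2.98 and 3.21 rad. Each showed the push rising to 6–7.5 N, then a sudden drop. I stopped at 3.28 rad, about 0.18 rad before a fourth click was due, with roughly 1 N left along the turning direction.
- **Last checks:** The gripper is still closed on the post at 19 mm. The lidded jar and the look-alike cups look unmoved in the last picture. The tea tin and green box were outside it, so I did not check them again, but the arm did not work near them.
- **What disagreed:** The measured push peaks were slightly below the stated 7–9 N (6.1 N for the second click), probably because I sampled only every 2 mm of post travel. A steady upward force of 4–9 N showed on the wrist throughout the post grip. Camera positions agreed to within about 5 mm, except the stand's cup rim, which read about 10 mm off.

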